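# Release the latched key on the torch bench's gas key box

### The arm

A 6-joint arm with a two-finger parallel gripper is mounted at the origin on the work surface. World frame = base frame: x ahead of the robot, y to its left, z up, the work surface at z = 0. Lengths are in m, angles in rad, forces in N, time in s.
With the tool pointing down it reaches from about 0.375 to 0.9 m from the base axis. Payload 3.1 kg.
Tool frame: the origin (TCP) lies midway between the tips of the shut fingers; the grasp point (between the pads) lies 19 mm behind it (manip.grasp_offset is the distance from the TCP to the grasp point, in m); z points along the fingers, y is the line along which they close (so a half turn about z gives the same grasp; the last joint's range is limited). The gripper opens to 85 mm and grips with 20 to 120 N. Pads are 22 mm wide; open, the fingers measure 114 mm over their backs; the gripper's body (76 mm by 85 mm) begins 54 mm behind the grasp point. The pads swing forward as they close: fully open they stand 13 mm farther back than shut.
Start: joints at [1.062, 0.527, 1.433, -0, 1.181, -0.178], TCP at [0.203, 0.591, 0.231] pointing down, gripper open.
Joint ranges: [-3.08, 3.08], [-0.75, 2.2], [0.22, 2.44], [-1.43, 4.57], [0, 2.65], [-2.85, 2.85]. Speed limits (rad/s): [2.79, 2.79, 3.14, 3.14, 3.14, 3.14].

### API

Orientations are given as a unit quaternion [x, y, z, w].
In Python, from station import sensors, cams, order, manip gives the robot as it stands.
- The arm moves only by the tool move_arm, never from a script. Its argument "targets" is a list of rows, each an object of numbers: "dx", "dy", "dz": the shift along the world's x, y, z normalised to -1 to 1, where 1 is 25 mm; "rx", "ry", "rz": the turn, a rotation vector about the world's x, y, z normalised to -1 to 1, where 1 is 30 degrees. A call has exactly 10 rows; each row shifts and turns the commanded pose from where the row before left it; what a row does not reach is not made up. A row lasts 1/8 s, in which the tool goes at most 62.5 mm and 10.7 degrees, less where a joint would pass 70% of its speed; a pose out of reach is approached as far as the arm can. A call with a number of a shift or a turn outside -1 to 1 is refused whole. A call with a gripper value outside its range is refused whole. "claw" is the opening in per cent of the stroke, from 0 (shut) to 100 (fully open), set as the call begins (left out, the last holds). The fingers move at their own pace and stop on an object; "newtons" is the grip in N (left out, the last holds). Time passes only in rows, so rows that do not move let the fingers close, or fill a call up. It gives the time, the measured TCP pose, the force, the opening and the grip force at its end, in the units of the state.
- sensors.sense(): the state, without advancing time (a new reading comes with each control period).
- cams.snapshot(name): name is "side" or "top" or "wrist"; returns the picture (384x512x3 uint8, red, green, blue); there is no depth.
- cams.camera_model(name): a dict with "fx", "fy", "cx", "cy" (pixels), "extrinsics" (4x4, takes a point from world to camera coordinates). Camera axes: x right, y down, z forward; pixel columns grow to the right and rows downward; lengths in m; the calibration is good to about 2 mm. The wrist camera is an equidistant fisheye: a pixel r from the principal point sees the ray r / f radians off the axis. A picture is of the moment at which its call begins: read the wrist's pose just before it. camera_model takes no time and is no camera call; for the wrist camera it gives the pose at the moment of the call.
- order.sign_off(): hands the job in; it is judged then, once.
The state is a dict: "t": time; "q": joint angles; "qd": joint speeds; "tau": joint torques, N m; "tcp_pos": TCP position; "tool_rot": TCP orientation; "force": force on the tool from outside, world axes, zero at the start; "ft_torque": the same for the moment, N m; "finger_gap": opening from 0.0 (shut) to 1.0 (fully open); "gripper_force": force on a finger pad.
Only numpy, scipy, OpenCV 4.12 (cv2) and the standard library are available. Lean on these libraries where they do the work, as an engineer would, in place of code of your own. Each camera call takes 0.05 s, during which the arm holds its last target. There are 200 camera calls.

### The job

One of the four gas keys on the key box has been left latched down, so the box's little flag leans over. Start with the key next to the flag and work along the row, tapping each of the four keys lightly with a fingertip to find the one that is already down, then press that key until it lets go and comes back up, so that the flag stands upright. Only tap the other keys, as a key that is pushed home locks down; do not touch the flag, and leave the other things on the bench where they are.

Things in the scene. Friction and masses are not known exactly. Their poses are not given: they have to be found in the camera images.
- keybox: grey gas key box fixed to the bench, 120 mm deep (x), 300 long (y), 50 high, with a row of four identical white keys along it and a small metal flag on its top near the +y end. Origin at the centre of its underside; z up, x away from the robot, turned by at most 0.4 rad. Four brass unions stick out 30 mm from its far side. Caps are 30 mm (x) by 28 mm (y), 45 mm apart
- switch_1: the key next to the flag. Fixed point (it does not move with the key): centre of the key's top face when UP, 64 mm above the bench, 14 mm above the box top. Axes as the box. A key slides straight down, to a stop at 9 mm. An up key gives springily from 1 N (2 N at 2 mm) and comes back when let go; pushed 5 mm or more (about 4 N) it locks down for good
- switch_2: the second key from the flag. Fixed point (it does not move with the key): centre of the key's top face when UP, 64 mm above the bench, 14 mm above the box top. Axes as the box. The one latched key (any of the four, not told) rests 4 mm below this point and hardly gives below 2.5 N
- switch_3: the third key from the flag. Fixed point (it does not move with the key): centre of the key's top face when UP, 64 mm above the bench, 14 mm above the box top. Axes as the box. The latched key lets go when pushed to 7.5 to 9 mm below this point (5 to 6 N); it comes up by itself once the finger is taken away
- switch_4: the key farthest from the flag. Fixed point (it does not move with the key): centre of the key's top face when UP, 64 mm above the bench, 14 mm above the box top. Axes as the box. All four keys look and work alike
- flag (a joint): small metal flag, 24 mm wide, tip 45 mm above the box top, 57 mm from the nearest key's centre. 0 rad = upright: all keys up. It leans outwards, away from the keys, while any key is down: 0.24 rad per mm of the lowest key beyond about 2 mm, so about 0.5 rad with the latched key down. It does not tell which key
- pick: a wooden-handled pick 200 mm long lying on the bench in front of the key box. Bystander; origin about its middle, at its underside
- pliers: pair of pliers, 145 mm long, 64 mm wide, 12 mm high, lying at the end of the key box away from the flag. Bystander; origin at the pivot, underside
- rodjar: glass jar 68 mm across and 90 mm tall holding glass rods that reach 190 mm, standing beyond the key box. Bystander; origin under its centre
- pumpkin: small amber glass pumpkin, 80 mm across, 73 mm tall, standing beyond the key box. Bystander; origin under its centre
- rodrest: steel rod rest, a notched strip 200 x 32 x 22 mm lying beside the flag end of the key box. Bystander; origin under its centre
- paddle: flat black graphite paddle with a wooden handle, 220 mm long, up to 25 mm high, lying beyond the key box. Bystander; origin where blade meets handle, underside

How it is judged:
On the way, in this order (a step that is already met when the one before it is completed fails the run):
1. the key next to the flag has been touched (contact force between the fingers and switch_1 above 0.4 N).
2. the key second from the flag has been touched (contact force between the fingers and switch_2 above 0.4 N).
3. the key third from the flag has been touched (contact force between the fingers and switch_3 above 0.4 N).
4. the key farthest from the flag has been touched (contact force between the fingers and switch_4 above 0.4 N).
5. the latched key has been pressed and has come back up: the flag stands upright (value of joint flag below 0.2 rad and contact force between the fingers and switch_1 below 0.2 N and contact force between the fingers and switch_2 below 0.2 N and contact force between the fingers and switch_3 below 0.2 N and contact force between the fingers and switch_4 below 0.2 N), for 0.2 s.
At the end, for the whole second after the job is handed in: the flag stands upright within 0.2 rad, which means that no key is down by more than about 2.8 mm, and no loose thing on the bench has moved by 20 mm or more (value of joint flag below 0.2 rad and distance of each of pick, pliers, rodjar, pumpkin, rodrest, paddle from where it was at the start of the episode below 0.02 m); the robot touches nothing.
It fails at once if the flag is touched (contact force between any of the arm, the fingers and flag_c1 above 0.5 N).
It fails at once if a loose thing on the bench is shifted, lifted or carried (by more than 20 mm) (not (distance of each of pick, pliers, rodjar, pumpkin, rodrest, paddle from where it was at the start of the episode below 0.02 m)).
It also fails if it takes over 48 s, if anything falls off the work surface, if the arm or the gripper's body presses on something with over 40 N, if the wrist force passes 120 N, or if a joint passes its speed limit or range.

## Working session

There is one attempt and no reset: what is moved stays moved. The work goes in short steps, Python scripts to look and compute and a tool call to move; the robot and the scene stay as the last step left them, time stands still between calls to the robot, and variables do not carry over. Pictures are saved under pics/ and viewed, at most 10 in all, crops included, and the job is handed in when it is done.

Besides the shell and the picture viewer there is one more tool, called after "Emit:" as name(argument=value, ...) on one line, values as JSON. move_arm: Moves the arm, as the interface text tells. Scaled input: -1 to 1 covers 25 mm each way for a shift and 30 degrees each way for a turn. Its arguments: {"type":"object","properties":{"targets":{"type":"array"},"claw":{"type":"number"},"newtons":{"type":"number"}},"required":["targets"]}

```bash
mkdir -p pics
python3 - <<'E'
from station import sensors,cams
import cv2,numpy as np
s=sensors.sense();print(s['t'],s['tcp_pos'],s['tool_rot'],s['force'],s['finger_gap'])
for n in ['top','side']:
    im=cams.snapshot(n);cv2.imwrite(f'pics/{n}.png',im[:,:,::-1])
    m=cams.camera_model(n);print(n,m['fx'],m['fy'],m['cx'],m['cy'],np.round(m['extrinsics'],3).tolist())
a=[cv2.imread(f'pics/{n}.png') for n in ['top','side']]
E
```

```text
0.0 [0.2026007  0.59047943 0.23033307] [ 1.64643915e-01  9.86352468e-01 -1.02568505e-03 -3.71346848e-04] [ 0.87255908 -1.22839531 -0.31432502] 0.9983487026562852
top 364.34248545637297 364.34248545637297 256.9973775411527 191.7060829171976 [[0.012, -0.999, -0.032, 0.036], [-0.988, -0.007, -0.156, 0.595], [0.156, 0.034, -0.987, 1.026], [0.0, 0.0, 0.0, 1.0]]
side 398.37225015816085 398.37225015816085 256.40601632989643 188.72159517463564 [[-0.985, -0.174, 0.014, 0.577], [-0.145, 0.774, -0.617, 0.11], [0.096, -0.609, -0.787, 1.192], [0.0, 0.0, 0.0, 1.0]]
```

View pics/top.png

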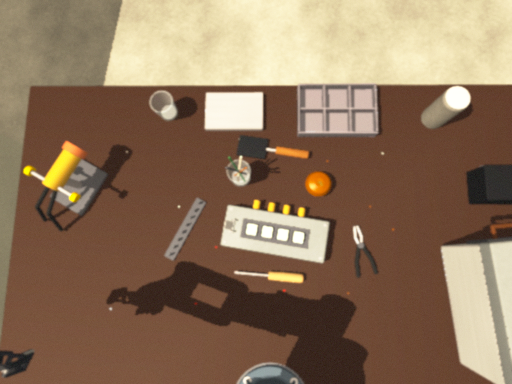

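View pics/side.png

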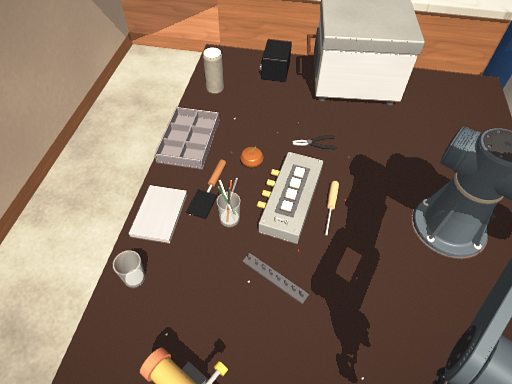

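The top view shows the box with white keys near (252,230), (267,232), (283,235) and (299,238), and the flag at about (231,225). In the side view the keys run from (299,173) to (284,210). Next I locate them by white mask.

```bash
cat > h.py <<'E'
from station import sensors,cams
import cv2,numpy as np
def ray(n,u,v,z):
    m=cams.camera_model(n);E=np.array(m['extrinsics']);R,t=E[:3,:3],E[:3,3]
    d=R.T@[(u-m['cx'])/m['fx'],(v-m['cy'])/m['fy'],1];c=-R.T@t
    return (c+d*(z-c[2])/d[2])
E
python3 - <<'E'
from h import *
for n,(x0,y0,x1,y1) in {'top':(240,218,312,250),'side':(274,160,310,222)}.items():
    im=cv2.imread(f'pics/{n}.png');g=im.min(2)[y0:y1,x0:x1]
    for th in (200,225):
        k,l,st,c=cv2.connectedComponentsWithStats((g>th).astype('uint8'))
        for i in range(1,k):
            if st[i,4]>25:
                u,v=c[i]+[x0,y0];print(n,th,st[i,4],np.round([u,v],1),np.round(ray(n,u,v,.062),4))
a=cv2.imread('pics/top.png')[195:270,210:340];b=cv2.imread('pics/side.png')[145:245,250:335]
a=cv2.resize(a,(780,450),interpolation=cv2.INTER_CUBIC);cv2.imwrite('pics/c.png',a)
E
```

```text
top 200 307 [289.4 221.2] [ 0.5078 -0.0526  0.062 ]
top 200 109 [251.2 229.1] [0.4842 0.0565 0.062 ]
top 200 111 [266.7 231.6] [0.4775 0.0121 0.062 ]
top 200 110 [282.2 234.4] [ 0.47   -0.0321  0.062 ]
top 200 112 [298.  237.2] [ 0.4628 -0.077   0.062 ]
top 200 26 [310.5 243.2] [ 0.4462 -0.1122  0.062 ]
top 200 368 [262.5 245.4] [0.4384 0.0237 0.062 ]
top 225 99 [251.2 228.9] [0.4847 0.0564 0.062 ]
top 225 97 [266.6 231.5] [0.4777 0.0124 0.062 ]
top 225 102 [282.2 234.1] [ 0.4709 -0.0321  0.062 ]
top 225 100 [298.1 237. ] [ 0.4633 -0.0771  0.062 ]
side 200 84 [298.9 171.5] [ 0.4663 -0.0738  0.062 ]
side 200 89 [295.  182.1] [ 0.4734 -0.0296  0.062 ]
side 200 92 [290.9 193.2] [0.4805 0.0147 0.062 ]
side 200 93 [286.6 205.3] [0.4874 0.0608 0.062 ]
side 200 41 [290.1 218.9] [0.4716 0.106  0.062 ]
side 225 79 [298.9 171.5] [ 0.4661 -0.0741  0.062 ]
side 225 84 [295. 182.] [ 0.4734 -0.0298  0.062 ]
side 225 87 [291. 193.] [0.4803 0.0141 0.062 ]
side 225 87 [286.5 205.2] [0.4875 0.0607 0.062 ]
```

View pics/c.png

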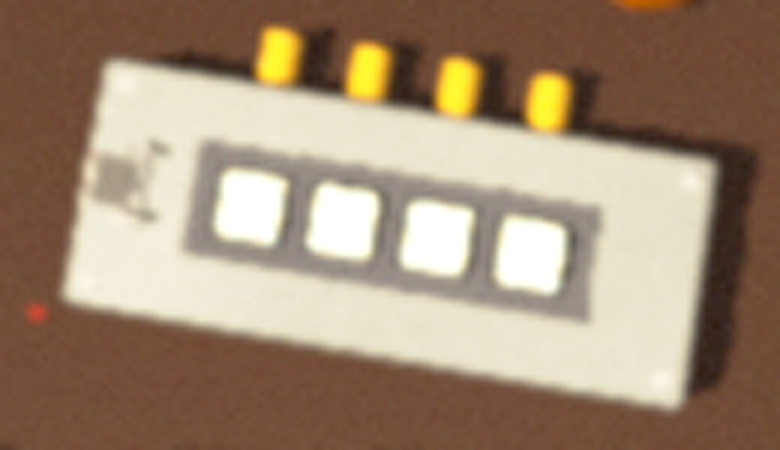

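Emit:
move_arm(claw=0, targets=[{"dx": 0.5,"dy": -0.96,"rz": -0.33},{"dx": 0.5,"dy": -0.96,"rz": -0.33},{"dx": 0.5,"dy": -0.96,"rz": -0.33},{"dx": 0.5,"dy": -0.96,"rz": -0.33},{"dx": 0.5,"dy": -0.96,"rz": -0.33},{"dx": 0.5,"dy": -0.96,"rz": -0.33},{"dx": 0.5,"dy": -0.96,"rz": -0.33},{"dx": 0.5,"dy": -0.96,"rz": -0.33},{"dx": 0.5,"dy": -0.96},{"dx": 0.5,"dy": -0.96}])

```text
schema error: expected keys dx, dy, dz, rx, ry, rz
```

Emit:
move_arm(targets=[{"dx": 0.5,"dy": -0.96},{"dx": 0.5,"dy": -0.96},{"dx": 0.5,"dy": -0.96},{"dx": 0.5,"dy": -0.96},{"dx": 0.5,"dy": -0.96},{"dx": 0.5,"dy": -0.96},{"dx": 0.5,"dy": -0.96},{"dx": 0.5,"dy": -0.96},{"dx": 0.5,"dy": -0.96},{"dx": 0.5,"dy": -0.96}])

```text
schema error: expected keys dx, dy, dz, rx, ry, rz
```

All six keys are needed in each row.

Emit:
move_arm(claw=0, targets=[{"dx": 0.5,"dy": -0.96,"dz": 0,"rx": 0,"ry": 0,"rz": -0.33},{"dx": 0.5,"dy": -0.96,"dz": 0,"rx": 0,"ry": 0,"rz": -0.33},{"dx": 0.5,"dy": -0.96,"dz": 0,"rx": 0,"ry": 0,"rz": -0.33},{"dx": 0.5,"dy": -0.96,"dz": 0,"rx": 0,"ry": 0,"rz": -0.33},{"dx": 0.5,"dy": -0.96,"dz": 0,"rx": 0,"ry": 0,"rz": -0.33},{"dx": 0.5,"dy": -0.96,"dz": 0,"rx": 0,"ry": 0,"rz": -0.33},{"dx": 0.5,"dy": -0.96,"dz": 0,"rx": 0,"ry": 0,"rz": -0.33},{"dx": 0.5,"dy": -0.96,"dz": 0,"rx": 0,"ry": 0,"rz": -0.33},{"dx": 0.5,"dy": -0.96,"dz": 0,"rx": 0,"ry": 0,"rz": 0},{"dx": 0.5,"dy": -0.96,"dz": 0,"rx": 0,"ry": 0,"rz": 0}])

```text
t: 1.35
tcp_pos: [0.328, 0.3501, 0.231]
tool_rot: [0.756, 0.655, -0.0, -0.0]
force: [-0.3, -0.1, -1.0]
finger_gap: 0.002
gripper_force: 0.0
```

Emit:
move_arm(targets=[{"dx": 0.5,"dy": -0.96,"dz": 0,"rx": 0,"ry": 0,"rz": 0},{"dx": 0.5,"dy": -0.96,"dz": 0,"rx": 0,"ry": 0,"rz": 0},{"dx": 0.5,"dy": -0.96,"dz": 0,"rx": 0,"ry": 0,"rz": 0},{"dx": 0.5,"dy": -0.96,"dz": 0,"rx": 0,"ry": 0,"rz": 0},{"dx": 0.5,"dy": -0.96,"dz": 0,"rx": 0,"ry": 0,"rz": 0},{"dx": 0.5,"dy": -0.96,"dz": 0,"rx": 0,"ry": 0,"rz": 0},{"dx": 0.5,"dy": -0.96,"dz": 0,"rx": 0,"ry": 0,"rz": 0},{"dx": 0.5,"dy": -0.96,"dz": 0,"rx": 0,"ry": 0,"rz": 0},{"dx": 0.5,"dy": -0.96,"dz": 0,"rx": 0,"ry": 0,"rz": 0},{"dx": 0.5,"dy": -0.96,"dz": 0,"rx": 0,"ry": 0,"rz": 0}])

```text
t: 2.6
tcp_pos: [0.453, 0.1103, 0.231]
tool_rot: [0.756, 0.655, -0.0, -0.0]
force: [-1.0, 0.6, 0.0]
finger_gap: -0.001
gripper_force: 0.0
```

Emit:
move_arm(targets=[{"dx": 0.44,"dy": -0.7,"dz": 0,"rx": 0,"ry": 0,"rz": -0.03},{"dx": 0.44,"dy": -0.7,"dz": 0,"rx": 0,"ry": 0,"rz": 0},{"dx": 0.44,"dy": -0.67,"dz": -0.4,"rx": 0,"ry": 0,"rz": 0},{"dx": 0,"dy": 0,"dz": -0.8,"rx": 0,"ry": 0,"rz": 0},{"dx": 0,"dy": 0,"dz": -0.8,"rx": 0,"ry": 0,"rz": 0},{"dx": 0,"dy": 0,"dz": -0.8,"rx": 0,"ry": 0,"rz": 0},{"dx": 0,"dy": 0,"dz": -0.8,"rx": 0,"ry": 0,"rz": 0},{"dx": 0,"dy": 0,"dz": -0.8,"rx": 0,"ry": 0,"rz": 0},{"dx": 0,"dy": 0,"dz": -0.8,"rx": 0,"ry": 0,"rz": 0},{"dx": 0,"dy": 0,"dz": 0,"rx": 0,"ry": 0,"rz": 0}])

```text
t: 3.85
tcp_pos: [0.4847, 0.0592, 0.0996]
tool_rot: [0.761, 0.649, -0.002, -0.002]
force: [0.0, 0.3, 0.2]
finger_gap: -0.002
gripper_force: 0.0
```

Run:
```python
from h import *
a=cams.snapshot('side')[130:250,230:350];w=cams.snapshot('wrist')
a=cv2.resize(a,(384,384),interpolation=cv2.INTER_CUBIC)
im=np.hstack([w,a]);cv2.imwrite('pics/d.png',cv2.resize(im,None,fx=.89,fy=.89)[:,:,::-1])
s=[sensors.sense()['force'] for _ in range(3)];print(s)
```

```text
[array([-0.30395712,  0.08786837,  0.13999192]), array([-0.30395712,  0.08786837,  0.13999192]), array([-0.30395712,  0.08786837,  0.13999192])]
```

View pics/d.png

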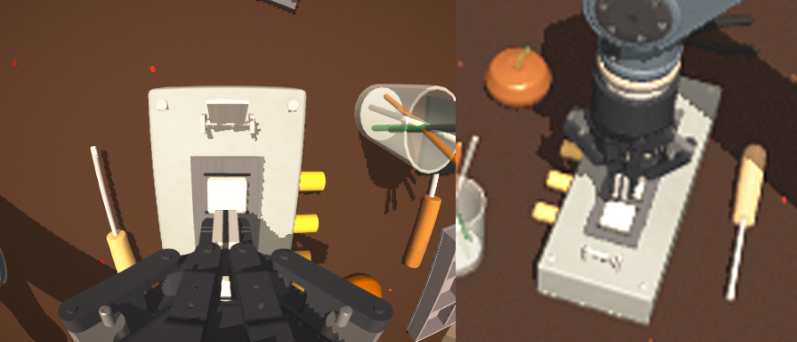

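Fingers are above key 1, with the linkage spread across the row and well clear of the flag. Now a light tap.

Emit:
move_arm(targets=[{"dx": 0.05,"dy": -0.03,"dz": -0.4,"rx": 0,"ry": 0,"rz": 0},{"dx": 0,"dy": 0,"dz": -0.4,"rx": 0,"ry": 0,"rz": 0},{"dx": 0,"dy": 0,"dz": -0.4,"rx": 0,"ry": 0,"rz": 0},{"dx": 0,"dy": 0,"dz": -0.14,"rx": 0,"ry": 0,"rz": 0},{"dx": 0,"dy": 0,"dz": -0.06,"rx": 0,"ry": 0,"rz": 0},{"dx": 0,"dy": 0,"dz": -0.06,"rx": 0,"ry": 0,"rz": 0},{"dx": 0,"dy": 0,"dz": -0.02,"rx": 0,"ry": 0,"rz": 0},{"dx": 0,"dy": 0,"dz": 0,"rx": 0,"ry": 0,"rz": 0},{"dx": 0,"dy": 0,"dz": 0,"rx": 0,"ry": 0,"rz": 0},{"dx": 0,"dy": 0,"dz": 0,"rx": 0,"ry": 0,"rz": 0}])

```text
t: 5.2
tcp_pos: [0.4873, 0.0586, 0.0644]
tool_rot: [0.761, 0.649, 0.0, 0.0]
force: [0.2, -0.6, -0.6]
finger_gap: -0.005
gripper_force: 0.0
```

```bash
cat > f.py <<'E'
from h import *
F=[];P=[]
for _ in range(10):
    cams.snapshot('top');s=sensors.sense();F.append(s['force']);P.append(s['tcp_pos'])
print(s['t'],np.round(np.mean(F,0),2),np.round(np.std(F,0),2),np.round(np.mean(P,0),4))
E
python3 f.py
```

```text
5.7 [0.14 0.01 0.21] [0.44 0.62 0.43] [0.4872 0.0586 0.0643]
```

Emit:
move_arm(targets=[{"dx": 0,"dy": 0,"dz": -0.04,"rx": 0,"ry": 0,"rz": 0},{"dx": 0,"dy": 0,"dz": -0.04,"rx": 0,"ry": 0,"rz": 0},{"dx": 0,"dy": 0,"dz": -0.02,"rx": 0,"ry": 0,"rz": 0},{"dx": 0,"dy": 0,"dz": 0,"rx": 0,"ry": 0,"rz": 0},{"dx": 0,"dy": 0,"dz": 0,"rx": 0,"ry": 0,"rz": 0},{"dx": 0,"dy": 0,"dz": 0,"rx": 0,"ry": 0,"rz": 0},{"dx": 0,"dy": 0,"dz": 0,"rx": 0,"ry": 0,"rz": 0},{"dx": 0,"dy": 0,"dz": 0,"rx": 0,"ry": 0,"rz": 0},{"dx": 0,"dy": 0,"dz": 0,"rx": 0,"ry": 0,"rz": 0},{"dx": 0,"dy": 0,"dz": 0,"rx": 0,"ry": 0,"rz": 0}])

```text
t: 6.95
tcp_pos: [0.4872, 0.0586, 0.0618]
tool_rot: [0.761, 0.649, -0.0, -0.0]
force: [0.4, -0.3, 0.3]
finger_gap: 0.001
gripper_force: 0.0
```

```bash
python3 f.py
```

```text
7.45 [-0.22  0.1   0.15] [0.53 0.55 0.61] [0.4872 0.0586 0.0618]
```

Emit:
move_arm(targets=[{"dx": 0,"dy": 0,"dz": -0.04,"rx": 0,"ry": 0,"rz": 0},{"dx": 0,"dy": 0,"dz": 0,"rx": 0,"ry": 0,"rz": 0},{"dx": 0,"dy": 0,"dz": 0,"rx": 0,"ry": 0,"rz": 0},{"dx": 0,"dy": 0,"dz": 0,"rx": 0,"ry": 0,"rz": 0},{"dx": 0,"dy": 0,"dz": 0,"rx": 0,"ry": 0,"rz": 0},{"dx": 0,"dy": 0,"dz": 0,"rx": 0,"ry": 0,"rz": 0},{"dx": 0,"dy": 0,"dz": 0,"rx": 0,"ry": 0,"rz": 0},{"dx": 0,"dy": 0,"dz": 0,"rx": 0,"ry": 0,"rz": 0},{"dx": 0,"dy": 0,"dz": 0,"rx": 0,"ry": 0,"rz": 0},{"dx": 0,"dy": 0,"dz": 0,"rx": 0,"ry": 0,"rz": 0}])

```text
t: 8.7
tcp_pos: [0.4872, 0.0586, 0.0608]
tool_rot: [0.761, 0.649, 0.0, -0.0]
force: [0.8, -0.1, -0.0]
finger_gap: -0.001
gripper_force: 0.0
```

```bash
python3 f.py
```

```text
9.2 [ 0.26 -0.03  0.26] [0.45 0.4  0.39] [0.4872 0.0586 0.0608]
```

Emit:
move_arm(targets=[{"dx": 0,"dy": 0,"dz": -0.05,"rx": 0,"ry": 0,"rz": 0},{"dx": 0,"dy": 0,"dz": 0,"rx": 0,"ry": 0,"rz": 0},{"dx": 0,"dy": 0,"dz": 0,"rx": 0,"ry": 0,"rz": 0},{"dx": 0,"dy": 0,"dz": 0,"rx": 0,"ry": 0,"rz": 0},{"dx": 0,"dy": 0,"dz": 0,"rx": 0,"ry": 0,"rz": 0},{"dx": 0,"dy": 0,"dz": 0,"rx": 0,"ry": 0,"rz": 0},{"dx": 0,"dy": 0,"dz": 0,"rx": 0,"ry": 0,"rz": 0},{"dx": 0,"dy": 0,"dz": 0,"rx": 0,"ry": 0,"rz": 0},{"dx": 0,"dy": 0,"dz": 0,"rx": 0,"ry": 0,"rz": 0},{"dx": 0,"dy": 0,"dz": 0,"rx": 0,"ry": 0,"rz": 0}])

```text
t: 10.45
tcp_pos: [0.4873, 0.0586, 0.0596]
tool_rot: [0.761, 0.649, 0.0, 0.0]
force: [0.4, -0.2, 2.4]
finger_gap: -0.0
gripper_force: 1.5
```

```bash
python3 f.py
```

```text
10.95 [0.15 0.21 3.07] [0.27 0.62 0.62] [0.4873 0.0586 0.0596]
```

Contact gives 3 N within 1 mm at 60 mm height, so key 1 is very likely the latched one. I continue tapping along the row.

Emit:
move_arm(targets=[{"dx": 0,"dy": 0,"dz": 0.4,"rx": 0,"ry": 0,"rz": 0},{"dx": 0,"dy": 0,"dz": 0.4,"rx": 0,"ry": 0,"rz": 0},{"dx": -0.16,"dy": -0.9,"dz": 0,"rx": 0,"ry": 0,"rz": 0},{"dx": -0.16,"dy": -0.9,"dz": 0,"rx": 0,"ry": 0,"rz": 0},{"dx": 0,"dy": 0,"dz": -0.3,"rx": 0,"ry": 0,"rz": 0},{"dx": 0,"dy": 0,"dz": -0.2,"rx": 0,"ry": 0,"rz": 0},{"dx": 0,"dy": 0,"dz": -0.1,"rx": 0,"ry": 0,"rz": 0},{"dx": 0,"dy": 0,"dz": -0.08,"rx": 0,"ry": 0,"rz": 0},{"dx": 0,"dy": 0,"dz": 0,"rx": 0,"ry": 0,"rz": 0},{"dx": 0,"dy": 0,"dz": 0,"rx": 0,"ry": 0,"rz": 0}])

```text
t: 12.2
tcp_pos: [0.4791, 0.0139, 0.0626]
tool_rot: [0.761, 0.649, -0.0, -0.0]
force: [-1.0, 1.8, 1.5]
finger_gap: -0.003
gripper_force: 0.7
```

```bash
python3 f.py
```

```text
12.7 [-0.35  0.91  1.37] [0.45 0.47 0.41] [0.4792 0.0137 0.0626]
```

Emit:
move_arm(targets=[{"dx": 0,"dy": 0,"dz": 0.4,"rx": 0,"ry": 0,"rz": 0},{"dx": 0,"dy": 0,"dz": 0.3,"rx": 0,"ry": 0,"rz": 0},{"dx": -0.15,"dy": -0.9,"dz": 0,"rx": 0,"ry": 0,"rz": 0},{"dx": -0.15,"dy": -0.9,"dz": 0,"rx": 0,"ry": 0,"rz": 0},{"dx": 0,"dy": 0,"dz": -0.3,"rx": 0,"ry": 0,"rz": 0},{"dx": 0,"dy": 0,"dz": -0.2,"rx": 0,"ry": 0,"rz": 0},{"dx": 0,"dy": 0,"dz": -0.1,"rx": 0,"ry": 0,"rz": 0},{"dx": 0,"dy": 0,"dz": -0.1,"rx": 0,"ry": 0,"rz": 0},{"dx": 0,"dy": 0,"dz": 0,"rx": 0,"ry": 0,"rz": 0},{"dx": 0,"dy": 0,"dz": 0,"rx": 0,"ry": 0,"rz": 0}])

```text
t: 13.95
tcp_pos: [0.4716, -0.0311, 0.0626]
tool_rot: [0.761, 0.649, -0.0, -0.0]
force: [-0.5, 0.1, 1.4]
finger_gap: 0.001
gripper_force: 0.7
```

```bash
python3 f.py
```

```text
14.45 [-0.58  0.79  1.19] [0.37 0.53 0.51] [ 0.4717 -0.0313  0.0626]
```

Emit:
move_arm(targets=[{"dx": 0,"dy": 0,"dz": 0.4,"rx": 0,"ry": 0,"rz": 0},{"dx": 0,"dy": 0,"dz": 0.3,"rx": 0,"ry": 0,"rz": 0},{"dx": -0.15,"dy": -0.9,"dz": 0,"rx": 0,"ry": 0,"rz": 0},{"dx": -0.15,"dy": -0.9,"dz": 0,"rx": 0,"ry": 0,"rz": 0},{"dx": 0,"dy": 0,"dz": -0.3,"rx": 0,"ry": 0,"rz": 0},{"dx": 0,"dy": 0,"dz": -0.2,"rx": 0,"ry": 0,"rz": 0},{"dx": 0,"dy": 0,"dz": -0.1,"rx": 0,"ry": 0,"rz": 0},{"dx": 0,"dy": 0,"dz": -0.1,"rx": 0,"ry": 0,"rz": 0},{"dx": 0,"dy": 0,"dz": 0,"rx": 0,"ry": 0,"rz": 0},{"dx": 0,"dy": 0,"dz": 0,"rx": 0,"ry": 0,"rz": 0}])

```text
t: 15.7
tcp_pos: [0.4641, -0.076, 0.0626]
tool_rot: [0.761, 0.649, -0.0, -0.0]
force: [0.1, 1.5, 2.2]
finger_gap: -0.001
gripper_force: 0.7
```

```bash
python3 f.py
```

```text
16.2 [-0.38  1.17  1.31] [0.3  0.54 0.44] [ 0.4642 -0.0763  0.0626]
```

Keys 2 to 4 are up (about 1.3 N at 1.4 mm), so key 1 is the latched one. I go back to it and press.

Emit:
move_arm(targets=[{"dx": 0,"dy": 0,"dz": 0.4,"rx": 0,"ry": 0,"rz": 0},{"dx": 0,"dy": 0,"dz": 0.4,"rx": 0,"ry": 0,"rz": 0},{"dx": 0.15,"dy": 0.9,"dz": 0,"rx": 0,"ry": 0,"rz": 0},{"dx": 0.15,"dy": 0.9,"dz": 0,"rx": 0,"ry": 0,"rz": 0},{"dx": 0.15,"dy": 0.9,"dz": 0,"rx": 0,"ry": 0,"rz": 0},{"dx": 0.15,"dy": 0.9,"dz": 0,"rx": 0,"ry": 0,"rz": 0},{"dx": 0.15,"dy": 0.9,"dz": 0,"rx": 0,"ry": 0,"rz": 0},{"dx": 0.16,"dy": 0.9,"dz": 0,"rx": 0,"ry": 0,"rz": 0},{"dx": 0,"dy": 0,"dz": 0,"rx": 0,"ry": 0,"rz": 0},{"dx": 0,"dy": 0,"dz": 0,"rx": 0,"ry": 0,"rz": 0}])

```text
t: 17.45
tcp_pos: [0.4871, 0.0582, 0.083]
tool_rot: [0.761, 0.649, 0.0, 0.0]
force: [0.5, 0.3, -1.5]
finger_gap: 0.003
gripper_force: 0.0
```

Emit:
move_arm(targets=[{"dx": 0,"dy": 0,"dz": -0.4,"rx": 0,"ry": 0,"rz": 0},{"dx": 0,"dy": 0,"dz": -0.3,"rx": 0,"ry": 0,"rz": 0},{"dx": 0,"dy": 0,"dz": -0.12,"rx": 0,"ry": 0,"rz": 0},{"dx": 0,"dy": 0,"dz": -0.1,"rx": 0,"ry": 0,"rz": 0},{"dx": 0,"dy": 0,"dz": -0.08,"rx": 0,"ry": 0,"rz": 0},{"dx": 0,"dy": 0,"dz": -0.06,"rx": 0,"ry": 0,"rz": 0},{"dx": 0,"dy": 0,"dz": -0.02,"rx": 0,"ry": 0,"rz": 0},{"dx": 0,"dy": 0,"dz": 0,"rx": 0,"ry": 0,"rz": 0},{"dx": 0,"dy": 0,"dz": 0,"rx": 0,"ry": 0,"rz": 0},{"dx": 0,"dy": 0,"dz": 0,"rx": 0,"ry": 0,"rz": 0}])

```text
t: 18.7
tcp_pos: [0.4866, 0.0584, 0.056]
tool_rot: [0.761, 0.649, -0.0, 0.0]
force: [-2.4, -2.4, 6.1]
finger_gap: 0.001
gripper_force: 2.7
```

```bash
python3 f.py
```

```text
19.2 [-1.74 -2.36  5.31] [0.5  0.33 0.43] [0.4866 0.0584 0.056 ]
```

Emit:
move_arm(targets=[{"dx": 0,"dy": 0,"dz": -0.02,"rx": 0,"ry": 0,"rz": 0},{"dx": 0,"dy": 0,"dz": 0,"rx": 0,"ry": 0,"rz": 0},{"dx": 0,"dy": 0,"dz": 0,"rx": 0,"ry": 0,"rz": 0},{"dx": 0,"dy": 0,"dz": 0.4,"rx": 0,"ry": 0,"rz": 0},{"dx": 0,"dy": 0,"dz": 0.8,"rx": 0,"ry": 0,"rz": 0},{"dx": 0,"dy": 0,"dz": 1,"rx": 0,"ry": 0,"rz": 0},{"dx": -0.3,"dy": -1,"dz": 1,"rx": 0,"ry": 0,"rz": 0},{"dx": -0.3,"dy": -1,"dz": 1,"rx": 0,"ry": 0,"rz": 0},{"dx": 0,"dy": 0,"dz": 0,"rx": 0,"ry": 0,"rz": 0},{"dx": 0,"dy": 0,"dz": 0,"rx": 0,"ry": 0,"rz": 0}])

```text
t: 20.45
tcp_pos: [0.4719, 0.0091, 0.1599]
tool_rot: [0.761, 0.649, 0.0, -0.0]
force: [0.1, -0.0, -0.7]
finger_gap: -0.001
gripper_force: 0.0
```

Run:
```python
from h import *
w=cams.snapshot('wrist');print(sensors.sense()['t'])
a=cv2.resize(cams.snapshot('side')[130:250,230:350],(384,384),interpolation=cv2.INTER_CUBIC)
cv2.imwrite('pics/e.png',cv2.resize(np.hstack([w,a]),None,fx=.89,fy=.89)[:,:,::-1])
```

```text
20.5
```

View pics/e.png

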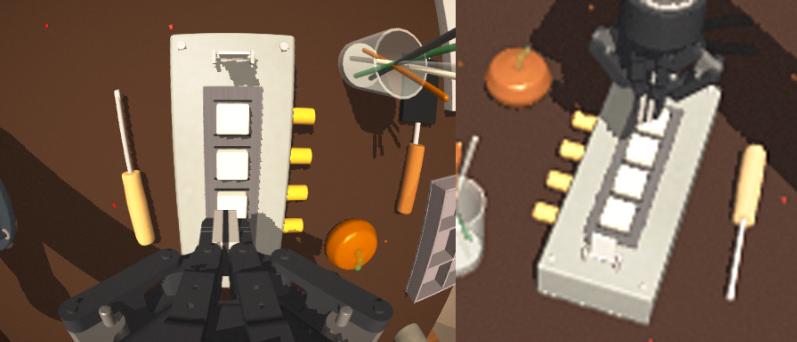

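The flag now looks upright: bright and raised at about (603,247) in the side crop, edge-on at (235,55) in the wrist view. A quick projection check before handing in.

Run:
```python
from h import *
m=cams.camera_model('side');E=np.array(m['extrinsics'])
b=np.array([.486+.057*.159,.0585+.057*.987,.05])
for a in (0,.2,.5):
    p=b+.045*np.array([np.sin(a)*.159,np.sin(a)*.987,np.cos(a)])
    c=E[:3,:3]@p+E[:3,3];u,v=m['cx']+m['fx']*c[0]/c[2],m['cy']+m['fy']*c[1]/c[2]
    print(a,u,v,'in view:',456+(u-230)*3.2*.89,(v-130)*3.2*.89)
```

```text
0 282.1911452837086 213.51959552707353 in view: 604.640381768002 237.86380806110546
0.2 281.22271708074624 216.2431892177517 in view: 601.8822982459653 245.62060289215685
0.5 279.76628791915874 220.81061243945095 in view: 597.7343879937641 258.6286242275563
```

The flag's top edge is at about row 236, which matches 0 rad (238) rather than 0.5 rad (259).

```bash
python3 -c "
from station import order
print(order.sign_off())"
```

```text
the job is handed in; nothing more can be done
None
```

I tapped all four keys in order and found key 1 (next to the flag) latched; pressing it released it, the flag stands upright in the side camera view, and the job is handed in at about 20.5 s, though no verdict was returned.

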